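# Push the parts box home between freshly glued rails

## Task

Line up the loose wooden parts box with the mouth of its parking lane and push it along the table with your fingers, between the two low aluminium rails, until it is fully home against the wooden stop; then take the hand away. The rails have only just been glued down, so neither the box nor the hand may touch either of them at any time. Do not grip, lift or tip the box, and leave everything else on the table where it is.

Things in the scene. Friction and masses are not known exactly. Their poses are not given: they have to be found in the camera images.
- parts_box: lidded wooden box, 96 mm long, 88 wide, 64 high, 0.3 to 0.56 kg, loose on the table, lid fixed. Origin: centre of its underside; x along its length to the leading end (brass clasp, towards the lane), y across, z up. It starts on clear table before the lane's mouth, askew and off to one side.
- lane: fixed lane: two parallel aluminium rails and a dark wooden stop at the far end. Origin: on the table, mid-mouth; x points down the lane to the stop (robot's left to right), y across (away from robot), z up. Rails run x = 0 to 150 mm, inner faces at y = +-54 mm (108 mm clear). Stop face at x = 150 mm; stop 22 mm thick, 150 wide, 40 high. The floor is the table, no step.
- rail_left: aluminium angle rail on the lane's +y side (the side away from the robot), 150 mm long, 20 mm high, upright leg 4 mm thick, with a 3 mm high flange reaching 20 mm outwards from the inner face; freshly glued, not to be touched. Its origin and axes coincide with those of the lane.
- rail_right: the same rail on the lane's -y side (the side nearer the robot); not to be touched. Its origin and axes coincide with those of the lane.
- mug_blank: plain bamboo mug blank, about 91 x 88 x 100 mm high, behind the lane; loose bystander, to be left alone. Origin: centre of its underside.
- chisel: bench chisel lying flat at the back of the table, about 203 x 68 x 24 mm; loose bystander, to be left alone. Origin: centre of its underside.
- glue_bottle: white glue bottle standing at the back, 54 mm across, 146 mm high; loose bystander, to be left alone. Origin: centre of its underside.
- ring_small: small bamboo ring offcut, about 42 x 45 x 12 mm, lying beyond the stop; loose bystander, to be left alone. Origin: centre of its underside.
- wood_block: small sawn wood block, about 27 x 22 x 21 mm, back left of the box; loose bystander, to be left alone. Origin: centre of its underside.
Things that resemble listed ones, but are neither listed nor needed, are in the scene too. Leave any turquoise look-alike of the parts_box alone.

How it is judged:
By the outcome, as a careful person would: the job done as asked, in the order asked, and still so for the second after the job is handed in, with the robot touching nothing.
It also fails if it takes over 56 s, if anything falls off the work surface, if the arm or the gripper's body presses on something with over 40 N, if the wrist force passes 120 N, or if a joint passes its speed limit or range.

## Robot

A 6-joint arm with a two-finger parallel gripper is mounted at the origin on the work surface; the furniture and walls round the work are solid. World frame = base frame: x ahead of the robot, y to its left, z up, the work surface at z = 0. Lengths are in m, angles in rad, forces in N, time in s.
With the tool pointing down it reaches from about 0.25 to 0.725 m from the base axis. Payload 4 kg.
Tool frame: the origin (TCP) lies between the finger pads; the fingertips stand 8 mm ahead of it and the grasp point (between the pads) lies 11 mm behind it (bot.tip_reach is the distance from the TCP to the fingertips, in m); z points along the fingers, y is the line along which they close (so a half turn about z gives the same grasp; the last joint's range is limited). The gripper opens to 85 mm and grips with 20 to 120 N. Pads are 22 mm wide; open, the fingers measure 114 mm over their backs; the gripper's body (76 mm by 85 mm) begins 54 mm behind the grasp point. The pads swing forward as they close: fully open they stand 13 mm farther back than shut.
Start: joints at [1.157, 0.241, 0.005, 1.335, 0, 1.571], TCP at [0.201, 0.458, 0.212] pointing down, gripper open.
Joint ranges: [-2.72, 2.72], [-1.05, 1.87], [-1.09, 1.28], [-1.99, 2.15], [-1.42, 1.44], [-3.14, 3.14]. Speed limits (rad/s): [2.79, 2.79, 3.14, 3.14, 3.14, 3.14].

## Interface

Orientations are given as a unit quaternion [x, y, z, w].
In Python, from workcell import bot gives the robot as it stands.
- The arm moves only by the tool move_arm, never from a script. Its argument "deltas" is a list of rows, each a list of 7 numbers: the opening, from 0 (shut) to 1 (fully open), then the shift along the tool's x, y, z in mm, then the turn, a rotation vector about the tool's x, y, z in degrees. In form: [[gripper, tx, ty, tz, ax, ay, az], ...]. A call has 1 to 10 rows; each row shifts and turns the commanded pose from where the row before left it, along the tool's axes as they then stand; what a row does not reach is not made up. A row lasts 1/12 s, in which the tool goes at most 41.7 mm and 7.16 degrees, less where a joint would pass 70% of its speed; a pose out of reach is approached as far as the arm can. A call is refused whole if a number of a shift passes 41.7 or a number of a turn 7.16, either way. A call with a gripper value outside its range is refused whole. The fingers move at their own pace and stop on an object; the grip force is fixed at half the most. Time passes only in rows, so rows that do not move let the fingers close. It gives the time, the measured TCP pose, the force, the opening and the grip force at its end, in the units of the state.
- bot.get_obs(): the state, without advancing time (a new reading comes with each control period).
- bot.camera(name): name is "scene" or "top" or "wrist"; returns the picture (400x640x3 uint8, blue, green, red); there is no depth.
- bot.calibration(name): a dict with "K" (3x3 intrinsics, pixels), "position" and "orientation" of the camera in the world. Camera axes: x right, y down, z forward; pixel columns grow to the right and rows downward; lengths in m; the calibration is good to about 2 mm. A picture is of the moment at which its call begins: read the wrist's pose just before it. calibration takes no time and is no camera call; for the wrist camera it gives the pose at the moment of the call.
- bot.job_done(): hands the job in; it is judged then, once.
Trained networks look in the newest picture that a camera, given by its name, has taken for a name from the list of things; names that differ only in an ending like _2 or _b are one class to them, and where a whole thing is asked for, a point or a joint stands for the part that bears it (a point fixed in the world has none). Each returns a list of dicts, best first, with "conf" (0 to 1); they miss things now and then, are a little off and sometimes report something else, mostly with a low value. They report only what shows in the picture. A call takes as long as a camera call. They do not tell look-alikes from the thing itself.
- bot.outline_of(query, camera): "pixels" (400x640 bool, what is visible of it) and "rect" ([left, top, width, height] in pixels, round what is visible of it).
The state is a dict: "clock": time; "joint_pos": joint angles; "joint_vel": joint speeds; "tau": joint torques, N m; "eef_pos": TCP position; "tool_rot": TCP orientation; "ft_force": force on the tool from outside, world axes, zero at the start; "ft_torque": the same for the moment, N m; "grip_width": finger opening in m; "grasp_force": force on a finger pad.
Only numpy, scipy, OpenCV 4.12 (cv2) and the standard library are available. Lean on these libraries where they do the work, as an engineer would, in place of code of your own. Each camera call takes 0.05 s, during which the arm holds its last target. There are 200 camera calls.

## Working session

There is one attempt and no reset: what is moved stays moved. The work goes in short steps, Python scripts to look and compute and a tool call to move; the robot and the scene stay as the last step left them, time stands still between calls to the robot, and variables do not carry over. Pictures are saved under pics/ and viewed, at most 10 in all, crops included, and the job is handed in when it is done.

Besides the shell and the picture viewer there is one more tool, called after "Call:" as a command line: name --pt "numbers of a row" for each row, then --argument value for the rest. move_arm: Moves the arm, as the interface text tells. Its arguments: {"type":"object","properties":{"deltas":{"type":"array","items":{"type":"array","items":{"type":"number"}}}},"required":["deltas"]}

```bash
mkdir -p pics; ls; cat > h.py <<'E'
import numpy as np,cv2
from scipy.spatial.transform import Rotation as R
from workcell import bot
def ray(cal,uv):
    K=np.array(cal["K"]);d=np.linalg.inv(K)@np.array([uv[0],uv[1],1.])
    return R.from_quat(cal["orientation"]).as_matrix()@d
def onz(cal,uv,z=0):
    d=ray(cal,uv);p=np.array(cal["position"]);return p+d*(z-p[2])/d[2]
def proj(cal,P):
    M=R.from_quat(cal["orientation"]).as_matrix();q=(np.atleast_2d(P)-cal["position"])@M
    q=q@np.array(cal["K"]).T;return q[:,:2]/q[:,2:]
E
python3 - <<'E'
from h import *
for n in ("top","scene"):
    im=bot.camera(n);cv2.imwrite(f"pics/{n}0.png",im)
    c=bot.calibration(n);print(n,c["position"],c["orientation"],c["K"])
    for q in ("parts_box","lane","rail_left","rail_right"):
        for o in bot.outline_of(q,n)[:3]:
            r=o["rect"];ct=cv2.minAreaRect(np.argwhere(o["pixels"])[:,::-1].astype(np.float32))
            print(q,round(o["conf"],2),r,np.round(ct[0],1),np.round(ct[1],1),round(ct[2],1))
o=bot.get_obs();print(o["clock"],o["eef_pos"],o["tool_rot"])
E
```

```text
pics
top [0.34988215 0.27684227 1.38397649] [-0.70079196  0.7108704  -0.04733995  0.03623305] [[447.17326339   0.         327.28766151]
 [  0.         447.17326339 199.53552971]
 [  0.           0.           1.        ]]
parts_box 0.95 [198.4, 182.5, 36.3, 41.0] [218.1 204.3] [34.9 34.3] 70.0
parts_box 0.83 [226.2, 227.5, 45.1, 42.7] [248.  248.7] [32.8 35.6] 36.9
parts_box 0.76 [274.1, 186.8, 33.4, 31.1] [291. 201.] [30. 32.] 90.0
lane 0.89 [328.7, 184.2, 60.0, 48.9] [358.3 208.4] [57.8 49.1] 4.3
lane 0.16 [346.5, 135.7, 32.1, 32.3] [363.4 150.7] [25.5 34.9] 26.6
rail_left 0.88 [331.7, 182.7, 49.2, 10.5] [356.  188.7] [48.3  7.1] 4.6
rail_left 0.34 [435.8, 229.8, 3.8, 7.7] [437.5 233.5] [5. 1.] 90.0
rail_right 0.88 [330.3, 225.6, 46.8, 10.7] [352.4 229.3] [47.3  7.2] 5.2
scene [-0.19621775  0.59441215  0.45528738] [-0.4529684   0.72224968 -0.4425582   0.27805983] [[386.69245604   0.         318.49257862]
 [  0.         386.69245604 196.48738763]
 [  0.           0.           1.        ]]
parts_box 0.92 [194.0, 236.3, 71.8, 71.4] [228.4 270.1] [70.8 65.7] 7.6
parts_box 0.63 [243.6, 195.3, 58.0, 44.3] [274.7 217.1] [46.1 55. ] 79.5
lane 0.57 [313.1, 184.0, 94.4, 55.8] [362.9 209.4] [45.8 87.8] 76.0
rail_left 0.85 [315.9, 195.7, 58.3, 13.6] [345.  200.2] [ 9.4 57.3] 81.0
rail_right 0.63 [334.2, 210.4, 64.8, 25.8] [365.6 224.7] [12.5 62.8] 79.2
0.5 [0.2010143  0.45778804 0.2117731 ] [ 2.05409536e-01  9.78676107e-01 -2.26392867e-05 -2.17462405e-05]
```

```bash
python3 - <<'E'
import cv2
a=cv2.imread("pics/top0.png")[120:290,170:450];cv2.imwrite("pics/t0c.png",cv2.resize(a,(784,476),interpolation=cv2.INTER_CUBIC))
E
```

```text
(no output)
```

View pics/t0c.png

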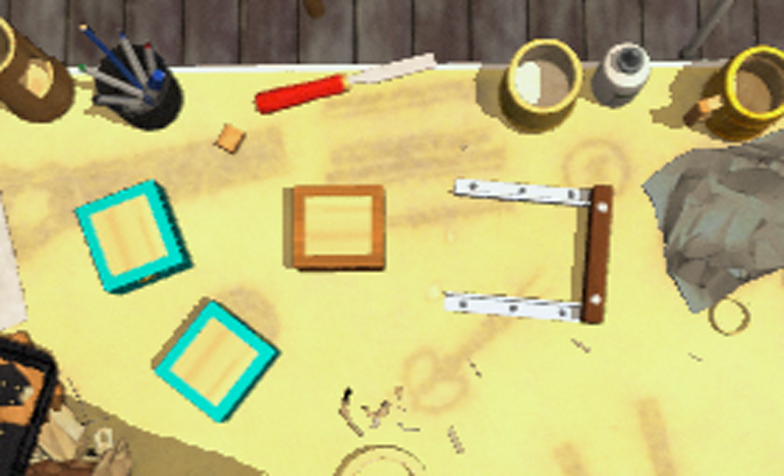

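View pics/scene0.png

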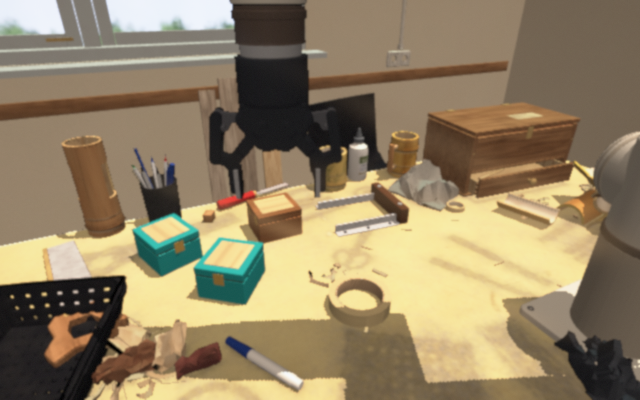

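```bash
python3 - <<'E'
from h import *
c=bot.calibration("top");print(R.from_quat(c["orientation"]).as_matrix().round(3))
o=bot.get_obs()
print("tcp px",proj(c,o["eef_pos"]),proj(c,[0,0,0]),proj(bot.calibration("scene"),o["eef_pos"]))
print("box0",onz(c,(291,201),.064))
im=bot.camera("top");
for q,z in (("parts_box",.064),("lane",.02),("rail_left",.02),("rail_right",.02)):
    for r in bot.outline_of(q,"top")[:3]:
        b=cv2.boxPoints(cv2.minAreaRect(np.argwhere(r["pixels"])[:,::-1].astype(np.float32)));print(q,[onz(c,p,z)[:2].round(4).tolist() for p in b])
w=bot.camera("wrist");cw=bot.calibration("wrist");print(cw["position"])
cv2.imwrite("pics/w0.png",np.hstack([cv2.resize(im,(400,250)),cv2.resize(w,(400,250))]))
E
```

```text
[[-0.015 -0.993  0.118]
 [-1.     0.013 -0.017]
 [ 0.015 -0.118 -0.993]]
tcp px [[250.61361061 312.42768794]] [[414.73426601 369.09792215]] [[278.71689657 218.80067877]]
box0 [0.50364053 0.3626559  0.064     ]
parts_box [[0.5281, 0.6426], [0.5619, 0.5533], [0.4636, 0.5151], [0.4304, 0.6038]]
parts_box [[0.5493, 0.41], [0.548, 0.3148], [0.4583, 0.3156], [0.4597, 0.4101]]
parts_box [[0.3557, 0.5583], [0.4336, 0.496], [0.3736, 0.4222], [0.2965, 0.4848]]
lane [[0.413, 0.2483], [0.5648, 0.2358], [0.551, 0.0639], [0.3992, 0.0787]]
rail_left [[0.5442, 0.2375], [0.5626, 0.2351], [0.5443, 0.0931], [0.5259, 0.0957]]
rail_right [[0.4149, 0.2523], [0.4381, 0.2499], [0.4232, 0.1025], [0.3999, 0.1052]]
[0.12543899 0.49169617 0.37442115]
```

View pics/w0.png

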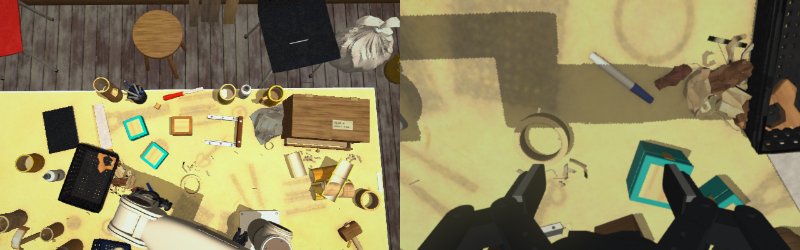

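Call:
move_arm --pt "0.5 -30 0 0 0 0 0" --pt "0.5 -40 -1 0 0 0 0" --pt "0.5 -40 -1 0 0 0 0" --pt "0.5 -40 -1 0 0 0 0" --pt "0.5 -40 -1 0 0 0 0" --pt "0.5 -40 -2 0 0 0 0" --pt "0.5 -40 -2 0 0 0 0" --pt "0.5 -40 -2 0 0 0 0" --pt "0.5 -40 -2 0 0 0 0" --pt "0.5 -40 -1 0 0 0 0"

```text
clock: 1.63
eef_pos: [0.5545, 0.2878, 0.2119]
tool_rot: [0.206, 0.979, 0.0, 0.0]
ft_force: [-0.1, 1.4, -0.5]
grip_width: 0.0428
grasp_force: 0.0
```

Call:
move_arm --pt "0.5 -40 0 0 0 0 0" --pt "0.5 -12 0 0 0 0 -5.7" --pt "0.5 0 0 0 0 0 -5.7" --pt "0.5 0 0 0 0 0 -5.8" --pt "0.5 0 0 0 0 0 0" --pt "0.5 0 0 0 0 0 0"

```text
clock: 2.13
eef_pos: [0.6005, 0.2681, 0.2115]
tool_rot: [0.058, 0.998, -0.0, -0.0]
ft_force: [-0.2, 1.0, 0.1]
grip_width: 0.043
grasp_force: 0.0
```

```bash
cat > look.py <<'E'
import sys
from h import *
o=bot.get_obs();tag=sys.argv[1]
T=R.from_quat(o["tool_rot"]).as_matrix()
print(o["clock"],o["eef_pos"],"yaw",np.degrees(np.arctan2(T[1,0],T[0,0])),"z",T[:,2].round(3),o["grip_width"],np.round(o["ft_force"],1))
im=bot.camera("wrist");c=bot.calibration("wrist");cv2.imwrite(f"pics/{tag}.png",im)
np.save(tag+".npy",dict(c),allow_pickle=True)
for q,z in (("parts_box",.064),("rail_left",.02),("rail_right",.02),("lane",.02)):
    for r in bot.outline_of(q,"wrist")[:2]:
        b=cv2.boxPoints(cv2.minAreaRect(np.argwhere(r["pixels"])[:,::-1].astype(np.float32)))
        print(q,round(r["conf"],2),b.round(0).tolist(),[onz(c,p,z)[:2].round(4).tolist() for p in b])
E
python3 look.py w1
```

```text
2.1333 [0.60053451 0.2680803  0.21153152] yaw 173.33642727536383 z [-0. -0. -1.] 0.04298958937294524 [-0.2  1.   0.1]
parts_box 0.79 [[573.0, 0.0], [639.0, 0.0], [639.0, 94.0], [573.0, 94.0]] [[0.4759, 0.4886], [0.4822, 0.5428], [0.5585, 0.5567], [0.5516, 0.4978]]
parts_box 0.64 [[357.0, 6.0], [482.0, -4.0], [490.0, 108.0], [366.0, 117.0]] [[0.4596, 0.3112], [0.4645, 0.4135], [0.5549, 0.4244], [0.5504, 0.3113]]
rail_left 0.63 [[153.0, 118.0], [296.0, 116.0], [296.0, 136.0], [153.0, 138.0]] [[0.5298, 0.0936], [0.5448, 0.243], [0.5652, 0.2403], [0.5499, 0.0881]]
rail_right 0.74 [[130.0, 0.0], [290.0, 0.0], [290.0, 7.0], [130.0, 7.0]] [[0.4212, 0.1031], [0.4388, 0.2531], [0.4445, 0.2522], [0.4269, 0.1013]]
lane 0.6 [[94.0, 0.0], [290.0, -9.0], [296.0, 136.0], [101.0, 145.0]] [[0.4173, 0.0693], [0.4312, 0.2538], [0.5654, 0.2406], [0.5506, 0.0297]]
```

View pics/w1.png

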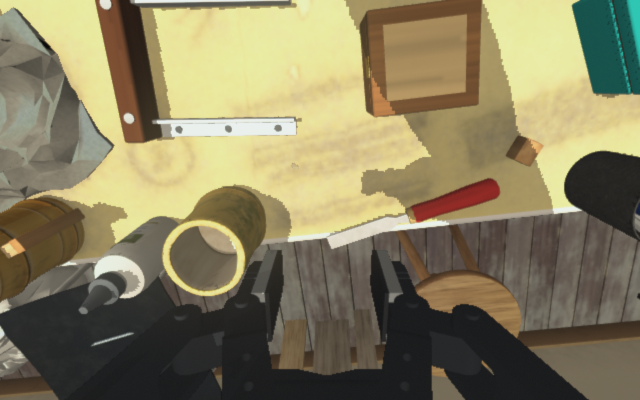

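Call:
move_arm --pt "0.5 36 -5 0 0 0 0" --pt "0.5 36 -5 0 0 0 0" --pt "0.5 36 -5 0 0 0 0" --pt "0.5 0 0 0 0 0 0" --pt "0.5 0 0 0 0 0 0"

```text
clock: 2.8
eef_pos: [0.4892, 0.2654, 0.2121]
tool_rot: [0.056, 0.998, -0.0, -0.0]
ft_force: [0.1, 1.0, 0.2]
grip_width: 0.0426
grasp_force: 0.0
```

```bash
python3 look.py w2; python3 -c "
import cv2
a=cv2.imread('pics/w2.png')[30:330,90:490];cv2.imwrite('pics/w2c.png',cv2.resize(a,(800,600),interpolation=cv2.INTER_CUBIC))"
```

```text
2.8 [0.48917136 0.26541379 0.21212338] yaw 173.57599528380993 z [-0.001 -0.001 -1.   ] 0.04261298188135919 [0.1 1.  0.2]
parts_box 0.96 [[562.0, 83.0], [639.0, 83.0], [639.0, 209.0], [562.0, 209.0]] [[0.4315, 0.4851], [0.4393, 0.5535], [0.5632, 0.5767], [0.5543, 0.4992]]
parts_box 0.75 [[166.0, 100.0], [308.0, 98.0], [308.0, 120.0], [166.0, 122.0]] [[0.4057, 0.1298], [0.4189, 0.258], [0.4381, 0.2557], [0.4246, 0.1248]]
rail_left 0.81 [[182.0, 211.0], [311.0, 209.0], [311.0, 225.0], [182.0, 226.0]] [[0.5271, 0.0945], [0.5424, 0.2428], [0.5618, 0.2405], [0.5463, 0.0897]]
rail_left 0.73 [[172.0, 339.0], [240.0, 264.0], [285.0, 305.0], [218.0, 380.0]] [[0.7054, 0.0346], [0.6032, 0.1468], [0.6688, 0.1934], [0.7827, 0.0798]]
rail_right 0.61 [[167.0, 99.0], [309.0, 99.0], [309.0, 122.0], [167.0, 122.0]] [[0.4043, 0.1107], [0.4209, 0.2565], [0.4441, 0.2535], [0.427, 0.1045]]
rail_right 0.35 [[369.0, 132.0], [478.0, 123.0], [486.0, 219.0], [376.0, 227.0]] [[0.4612, 0.3158], [0.4656, 0.4313], [0.5771, 0.4437], [0.5732, 0.3164]]
lane 0.58 [[132.0, 101.0], [308.0, 97.0], [312.0, 235.0], [136.0, 240.0]] [[0.4024, 0.074], [0.4185, 0.2557], [0.5751, 0.2394], [0.5573, 0.0302]]
```

View pics/w2c.png

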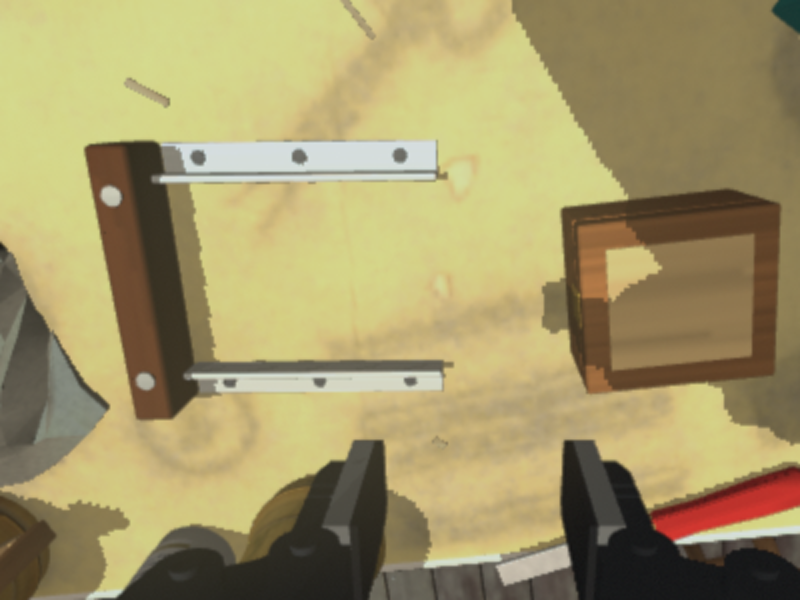

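```bash
cat > p.py <<'E'
from h import *
c=np.load("w2.npy",allow_pickle=True).item()
f=lambda x,y,z:onz(c,(90+x/2,30+y/2),z)[:2].round(4)
print("cam",c["position"],c["K"][0][0])
B=[f(*p,.064) for p in((577,224),(779,204),(773,374),(590,391))];print("box",B,np.mean(B,0))
for i in range(4):
    d=B[(i+1)%4]-B[i];print(np.linalg.norm(d),np.degrees(np.arctan2(d[1],d[0])))
print("RR",[f(*p,.02) for p in((190,182),(437,180),(190,174),(437,172))])
print("RL",[f(*p,.02) for p in((190,375),(443,375))],"base",[f(*p,0) for p in((215,361),(443,361),(162,141),(437,140))])
print("stop face top",[f(*p,.04) for p in((158,141),(193,373))], "flange outer L",[f(*p,.003) for p in((195,391),(443,390))],"R",[f(*p,.003) for p in((190,143),(437,140))])
E
python3 p.py
```

```text
cam [0.4088699  0.27561095 0.37512393] 329.3681055688978
box [array([0.4655, 0.319 ]), array([0.4669, 0.4135]), array([0.5533, 0.4136]), array([0.5521, 0.3203])] [0.50945 0.3666 ]
0.09451036980141382 89.15123572844645
0.08640005787035102 0.06631453001019388
0.0933077167226806 -90.73688257821163
0.08660975695613053 -179.13996629121746
RR [array([0.4282, 0.1236]), array([0.4419, 0.2532]), array([0.4241, 0.1246]), array([0.4379, 0.2538])]
RL [array([0.5357, 0.096 ]), array([0.5524, 0.2422])] base [array([0.5355, 0.1033]), array([0.5514, 0.2415]), array([0.4061, 0.1054]), array([0.4226, 0.2548])]
stop face top [array([0.4061, 0.1216]), array([0.5276, 0.108 ])] flange outer L [array([0.5525, 0.0877]), array([0.5692, 0.2393])] R [array([0.4088, 0.1215]), array([0.4225, 0.2549])]
```

Call:
move_arm --pt "0.5 -1.6 38 0 0 0 0" --pt "0.5 -1.6 38 0 0 0 0" --pt "0.5 -1.6 38 0 0 0 0" --pt "0.5 -1.6 38 0 0 0 0" --pt "0.5 -1.6 37 0 0 0 0" --pt "0.5 0 0 0 0 0 6.9" --pt "0.5 0 0 0 0 0 6.9" --pt "0.5 0 0 0 0 0 6.9" --pt "0.5 0 0 0 0 0 6.9" --pt "0.5 0 0 0 0 0 6.9"

```text
clock: 3.88
eef_pos: [0.5219, 0.4528, 0.2109]
tool_rot: [0.353, 0.935, -0.0, -0.0]
ft_force: [-0.3, -0.1, 0.2]
grip_width: 0.0428
grasp_force: 0.0
```

Call:
move_arm --pt "0.5 0 0 10 0 0 6.9" --pt "0.5 0 0 10 0 0 6.9" --pt "0.5 0 0 10 0 0 6.9" --pt "0.5 0 0 10 0 0 6.9" --pt "0.5 0 0 10 0 0 6.9" --pt "0.5 0 0 10 0 0 6.9" --pt "0.5 0 0 10 0 0 6.9" --pt "0.5 0 0 5 0 0 6.9" --pt "0.5 0 0 0 0 0 0" --pt "0.5 0 0 0 0 0 0"

```text
clock: 4.72
eef_pos: [0.5215, 0.4523, 0.136]
tool_rot: [0.744, 0.669, -0.0, 0.0]
ft_force: [0.5, -0.7, -0.1]
grip_width: 0.0427
grasp_force: 0.0
```

```bash
cat > st.py <<'E'
from h import *
o=bot.get_obs();T=R.from_quat(o["tool_rot"]).as_matrix()
print(o["clock"],o["eef_pos"].round(4) if hasattr(o["eef_pos"],"round") else o["eef_pos"],"yaw",np.degrees(np.arctan2(T[1,0],T[0,0])).round(2),np.round(o["ft_force"],1),bot.tip_reach)
E
python3 st.py
```

```text
4.7167 [0.5215 0.4523 0.136 ] yaw 83.92 [ 0.5 -0.7 -0.1] 0.008
```

Call:
move_arm --pt "0.5 0 -4 10 0 0 0" --pt "0.5 0 0 25 0 0 0" --pt "0.5 0 0 25 0 0 0" --pt "0.5 0 0 25 0 0 0" --pt "0.5 0 0 16 0 0 0" --pt "0.5 0 0 10 0 0 0" --pt "0.5 0 0 0 0 0 0"

```text
clock: 5.3
eef_pos: [0.5161, 0.4518, 0.0233]
tool_rot: [0.744, 0.668, -0.002, -0.0]
ft_force: [0.3, -0.6, 0.4]
grip_width: 0.0428
grasp_force: 0.0
```

```bash
python3 - <<'E'
from h import *
im=bot.camera("scene");a=im[150:300,180:420]
w=bot.camera("wrist")
cv2.imwrite("pics/d1.png",np.hstack([cv2.resize(a,(480,300),interpolation=cv2.INTER_CUBIC),cv2.resize(w,(320,300))]))
E
python3 st.py
```

```text
5.4 [0.5176 0.4533 0.0266] yaw 83.84 [-0.2  0.5  0.8] 0.008
```

View pics/d1.png

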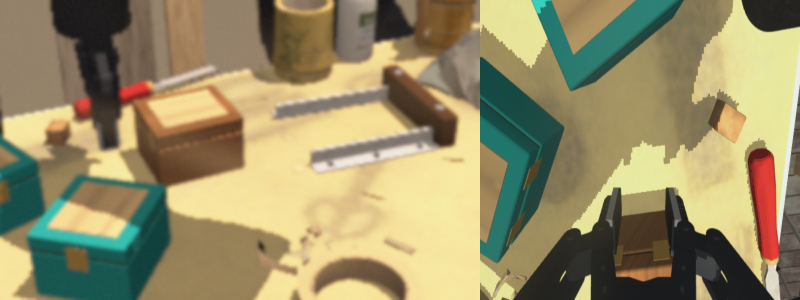

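Call:
move_arm --pt "0.5 -8 0 0 0 0 0" --pt "0.5 -8 0 0 0 0 0" --pt "0.5 -4 0 0 0 0 0" --pt "0.5 -3 0 0 0 0 0" --pt "0.5 -3 0 0 0 0 0" --pt "0.5 -3 0 0 0 0 0" --pt "0.5 -3 0 0 0 0 0" --pt "0.5 -3 0 0 0 0 0" --pt "0.5 -3 0 0 0 0 0" --pt "0.5 -3 0 0 0 0 0"

```text
clock: 6.23
eef_pos: [0.5134, 0.413, 0.0267]
tool_rot: [0.744, 0.668, 0.002, -0.0]
ft_force: [2.6, 4.6, 2.5]
grip_width: 0.0426
grasp_force: 2.2
```

Call:
move_arm --pt "0.5 -4 0 0 0 0 0" --pt "0.5 -4 0 0 0 0 0" --pt "0.5 -4 0 0 0 0 0" --pt "0.5 -4 0 0 0 0 0" --pt "0.5 -4 0 0 0 0 0" --pt "0.5 -4 0 0 0 0 0" --pt "0.5 -4 0 0 0 0 0" --pt "0.5 -4 0 0 0 0 0" --pt "0.5 -3 0 0 0 0 0" --pt "0.5 0 0 0 0 0 0"

```text
clock: 7.07
eef_pos: [0.5085, 0.3776, 0.0265]
tool_rot: [0.744, 0.668, 0.001, -0.001]
ft_force: [0.5, 4.2, 3.8]
grip_width: 0.0428
grasp_force: 2.0
```

```bash
cat > tv.py <<'E'
import sys
from h import *
im=bot.camera("top");a=im[160:250,250:400];cv2.imwrite(f"pics/{sys.argv[1]}.png",cv2.resize(a,(800,480),interpolation=cv2.INTER_CUBIC))
E
python3 tv.py t1;python3 st.py
```

```text
7.1167 [0.5085 0.3776 0.0264] yaw 83.79 [-0.4  3.6  2.9] 0.008
```

View pics/t1.png

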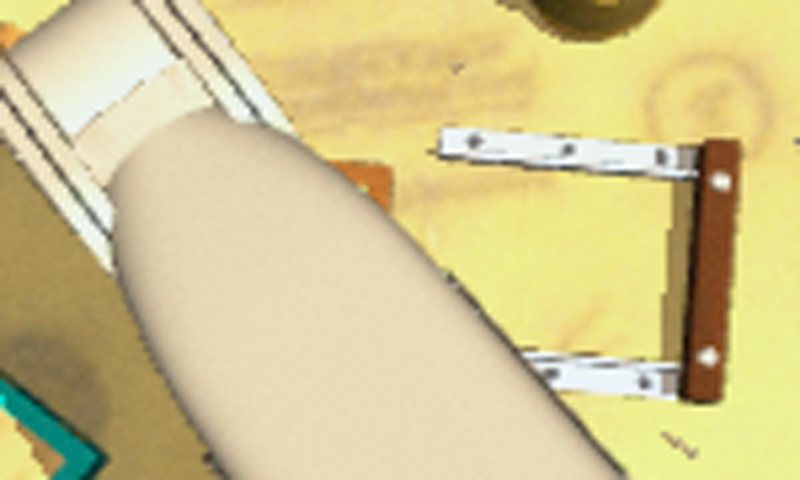

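Call:
move_arm --pt "0.5 10 0 0 0 0 0" --pt "0.5 10 0 0 0 0 0" --pt "0.5 5 0 -20 0 0 0" --pt "0.5 0 0 -40 0 0 0" --pt "0.5 0 0 -40 0 0 0" --pt "0.5 0 0 -40 0 0 0" --pt "0.5 0 0 -40 0 0 0" --pt "0.5 -20 0 -6 0 0 0" --pt "0.5 -35 0 0 0 0 0" --pt "0.5 -35 0 0 0 0 0"

```text
clock: 7.95
eef_pos: [0.5014, 0.3129, 0.2118]
tool_rot: [0.743, 0.669, -0.0, 0.0]
ft_force: [1.1, -0.8, -1.4]
grip_width: 0.0426
grasp_force: 0.0
```

Call:
move_arm --pt "0.5 -35 0 0 0 0 0" --pt "0.5 -35 0 0 0 0 0" --pt "0.5 -15 0 0 0 0 0" --pt "0.5 0 0 0 0 0 0" --pt "0.5 0 0 0 0 0 0"

```text
clock: 8.37
eef_pos: [0.4924, 0.2279, 0.2115]
tool_rot: [0.745, 0.667, -0.001, -0.0]
ft_force: [0.5, 0.6, 0.5]
grip_width: 0.0426
grasp_force: 0.0
```

```bash
python3 look.py w3; python3 -c "
import cv2
a=cv2.imread('pics/w3.png')[0:300,150:550];cv2.imwrite('pics/w3c.png',cv2.resize(a,(800,600),interpolation=cv2.INTER_CUBIC))"
```

```text
8.3667 [0.49239441 0.2278834  0.21146802] yaw 83.71559771375105 z [-0.001 -0.    -1.   ] 0.04256115059318615 [0.5 0.6 0.5]
parts_box 0.98 [[267.0, 13.0], [370.0, 13.0], [370.0, 131.0], [267.0, 131.0]] [[0.4588, 0.3739], [0.5443, 0.3645], [0.5379, 0.2673], [0.4426, 0.2777]]
rail_left 0.62 [[367.0, 252.0], [373.0, 145.0], [390.0, 146.0], [384.0, 253.0]] [[0.5299, 0.1177], [0.5452, 0.2455], [0.5636, 0.2424], [0.5504, 0.1142]]
rail_right 0.57 [[259.0, 147.0], [277.0, 146.0], [286.0, 251.0], [267.0, 252.0]] [[0.4221, 0.2566], [0.4424, 0.2561], [0.4331, 0.1299], [0.4105, 0.1302]]
lane 0.7 [[260.0, 147.0], [390.0, 146.0], [391.0, 295.0], [261.0, 296.0]] [[0.4237, 0.2568], [0.5633, 0.2428], [0.5561, 0.0537], [0.3925, 0.0698]]
```

View pics/w3c.png

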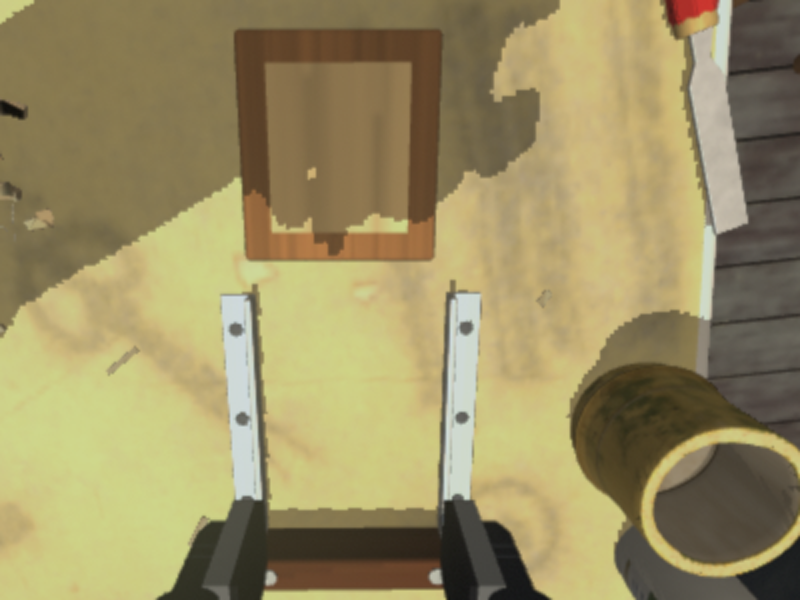

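```bash
cat > p3.py <<'E'
from h import *
c=np.load("w3.npy",allow_pickle=True).item()
f=lambda x,y,z:onz(c,(150+x/2,y/2),z)[:2]
print("cam",c["position"])
RR=[f(*p,.02) for p in((254,296),(263,480))];RL=[f(*p,.02) for p in((449,296),(443,480))]
FR=[f(*p,.003) for p in((221,296),(232,480))];FL=[f(*p,.003) for p in((481,295),(473,480))]
for n,L in(("RR",RR),("RL",RL),("FR",FR),("FL",FL)):
    d=L[0]-L[1];print(n,L[0].round(4),L[1].round(4),np.degrees(np.arctan2(d[0],d[1])).round(2))
th=np.radians(6.2);d=np.array([-np.sin(th),-np.cos(th)]);n=np.array([-d[1],d[0]])
m=(RR[0]+RL[0])/2;mf=(FR[0]+FL[0])/2
print("mouth",m,mf,"w",np.linalg.norm(RR[0]-RL[0]),np.linalg.norm(FR[0]-FL[0]))
B=np.array([f(*p,.064) for p in((236,30),(441,30),(434,260),(247,260))])
e=B[0]-B[3]+B[1]-B[2];print("box yaw",np.degrees(np.arctan2(e[0],e[1])),"corners lane xy",((B-m)@np.stack([d,n],1)*1000).round(1).tolist())
print("tcp lane",((np.array(bot.get_obs()["eef_pos"])[:2]-m)@np.stack([d,n],1)*1000).round(1))
E
python3 p3.py
```

```text
cam [0.50231333 0.31191418 0.3740265 ]
RR [0.4418 0.2537] [0.4299 0.1445] 6.24
RL [0.5465 0.2423] [0.5362 0.1329] 5.41
FR [0.4203 0.2529] [0.4072 0.1385] 6.55
FL [0.5667 0.2375] [0.5564 0.1223] 5.12
mouth [0.49417164 0.24798224] [0.4935049 0.2452285] w 0.10534651401178007 0.14717263233196085
box yaw 6.0941051728404805 corners lane xy [[-119.9, -48.0], [-119.8, 37.8], [-24.8, 38.5], [-24.9, -48.4]]
tcp lane [18.6  0.3]
```

Call:
move_arm --pt "0.5 0 0 0 0 0 -6.9" --pt "0.5 0 0 0 0 0 -6.9" --pt "0.5 0 0 0 0 0 -6.9" --pt "0.5 0 0 0 0 0 -6.9" --pt "0.5 0 0 0 0 0 -6.9" --pt "0.5 0 0 0 0 0 -6.9" --pt "0.5 0 0 0 0 0 -6.9" --pt "0.5 0 0 0 0 0 -6.9" --pt "0.5 0 0 0 0 0 -6.9" --pt "0.5 0 0 0 0 0 -6.9"

```text
clock: 9.45
eef_pos: [0.4924, 0.2292, 0.2115]
tool_rot: [0.232, 0.973, -0.0, -0.0]
ft_force: [-0.5, -0.3, 0.2]
grip_width: 0.0428
grasp_force: 0.0
```

Call:
move_arm --pt "0.5 0 0 0 0 0 -7" --pt "0.5 0 0 0 0 0 -7" --pt "0.5 0 0 0 0 0 -7" --pt "0.5 27 31 0 0 0 0" --pt "0.5 27 31 0 0 0 0" --pt "0.5 27 31 0 0 0 0" --pt "0.5 0 0 0 0 0 0" --pt "0.5 0 0 0 0 0 0"

```text
clock: 10.12
eef_pos: [0.4204, 0.3319, 0.2115]
tool_rot: [0.051, 0.999, -0.0, -0.0]
ft_force: [-0.1, -0.0, -0.1]
grip_width: 0.0424
grasp_force: 0.0
```

```bash
cat >> st.py <<'E'
th=np.radians(6.0);d=np.array([-np.sin(th),-np.cos(th)]);n=np.array([-d[1],d[0]]);m=np.array([.4942,.248])
print("lane xy mm",((np.array(o["eef_pos"])[:2]-m)@np.stack([d,n],1)*1000).round(1))
E
python3 st.py
```

```text
10.1167 [0.4204 0.3319 0.2115] yaw 174.13 [-0.1 -0.  -0.1] 0.008
lane xy mm [-75.7 -82.2]
```

Call:
move_arm --pt "0.5 0 0 40 0 0 0" --pt "0.5 0 0 40 0 0 0" --pt "0.5 0 0 40 0 0 0" --pt "0.5 0 0 30 0 0 0" --pt "0.5 0 0 20 0 0 0" --pt "0.5 0 0 15 0 0 0" --pt "0.5 -6 0 0 0 0 0" --pt "0.5 -6 0 0 0 0 0" --pt "0.5 -4 0 0 0 0 0" --pt "0.5 0 0 0 0 0 0"

```text
clock: 10.95
eef_pos: [0.4408, 0.3284, 0.0286]
tool_rot: [0.055, 0.998, 0.001, 0.002]
ft_force: [0.3, 0.4, 0.2]
grip_width: 0.0428
grasp_force: 0.0
```

```bash
python3 st.py
```

```text
10.95 [0.4408 0.3284 0.0286] yaw 173.71 [0.3 0.4 0.2] 0.008
lane xy mm [-74.4 -61.5]
```

Call:
move_arm --pt "0.5 0 0 0 0 0 0" --pt "0.5 -2 0 0 0 0 0" --pt "0.5 -2 0 0 0 0 0" --pt "0.5 -2 0 0 0 0 0" --pt "0.5 -2 0 0 0 0 0" --pt "0.5 -2 0 0 0 0 0" --pt "0.5 -1 0 0 0 0 0" --pt "0.5 0 0 0 0 0 0"

```text
clock: 11.62
eef_pos: [0.4467, 0.3268, 0.0273]
tool_rot: [0.054, 0.999, 0.0, -0.002]
ft_force: [-5.1, 1.4, 5.0]
grip_width: 0.0425
grasp_force: 3.1
```

```bash
python3 st.py
```

```text
11.6167 [0.4467 0.3268 0.0273] yaw 173.86 [-5.1  1.4  5. ] 0.008
lane xy mm [-73.4 -55.5]
```

Call:
move_arm --pt "0.5 8 0 0 0 0 0" --pt "0.5 14 0 0 0 0 0" --pt "0.5 4 0 -20 0 0 0" --pt "0.5 0 0 -40 0 0 0" --pt "0.5 0 0 -40 0 0 0" --pt "0.5 0 0 -40 0 0 0" --pt "0.5 0 0 -44 0 0 0" --pt "0.5 -27 -31 0 0 0 0" --pt "0.5 -27 -31 0 0 0 0" --pt "0.5 -27 -31 0 0 0 0"

```text
out of range
```

Call:
move_arm --pt "0.5 0 0 0 0 0 7" --pt "0.5 0 0 0 0 0 7" --pt "0.5 0 0 0 0 0 7" --pt "0.5 0 0 0 0 0 7" --pt "0.5 0 0 0 0 0 7" --pt "0.5 0 0 0 0 0 7" --pt "0.5 0 0 0 0 0 7" --pt "0.5 0 0 0 0 0 7" --pt "0.5 0 0 0 0 0 7" --pt "0.5 0 0 0 0 0 7"

```text
clock: 12.45
eef_pos: [0.4478, 0.3276, 0.0271]
tool_rot: [0.619, 0.786, 0.0, -0.001]
ft_force: [-2.5, 3.0, 0.1]
grip_width: 0.0424
grasp_force: 1.4
```

Call:
move_arm --pt "0.5 0 0 0 0 0 7" --pt "0.5 0 0 0 0 0 7" --pt "0.5 0 0 0 0 0 5.9" --pt "0.5 0 0 0 0 0 0" --pt "0.5 0 0 0 0 0 0"

```text
clock: 12.87
eef_pos: [0.4481, 0.3267, 0.0269]
tool_rot: [0.743, 0.67, -0.0, -0.001]
ft_force: [-3.0, 1.7, 1.6]
grip_width: 0.0425
grasp_force: 1.6
```

```bash
python3 st.py; python3 look.py w4; python3 -c "
import cv2
a=cv2.imread('pics/w4.png')[0:300,150:550];cv2.imwrite('pics/w4c.png',cv2.resize(a,(800,600),interpolation=cv2.INTER_CUBIC))"
```

```text
12.8667 [0.4481 0.3267 0.0269] yaw 84.09 [-3.   1.7  1.6] 0.008
lane xy mm [-73.5 -54.1]
12.8667 [0.44810282 0.32671733 0.02694703] yaw 84.08720614162627 z [-0.001  0.    -1.   ] 0.04254933583995295 [-3.   1.7  1.6]
parts_box 0.95 [[15.0, 0.0], [195.0, 0.0], [195.0, 58.0], [15.0, 58.0]] [[0.3564, 0.4476], [0.4164, 0.4413], [0.4122, 0.4237], [0.3491, 0.4303]]
parts_box 0.71 [[381.0, 190.0], [615.0, 180.0], [624.0, 392.0], [389.0, 402.0]] [[0.4747, 0.3682], [0.567, 0.3626], [0.5909, 0.2486], [0.4733, 0.2542]]
rail_right 0.61 [[295.0, 326.0], [325.0, 326.0], [325.0, 373.0], [295.0, 373.0]] [[0.4228, 0.2697], [0.4415, 0.2677], [0.4375, 0.2299], [0.4176, 0.2319]]
lane 0.93 [[296.0, 327.0], [324.0, 327.0], [324.0, 374.0], [296.0, 374.0]] [[0.4233, 0.2689], [0.4408, 0.267], [0.4367, 0.2291], [0.4182, 0.231]]
```

View pics/w4c.png

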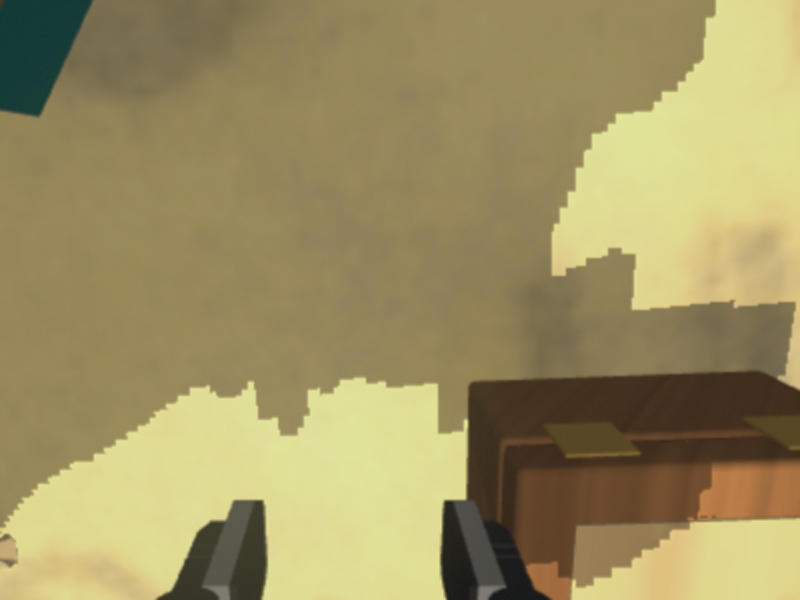

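Call:
move_arm --pt "0.5 0 -8 0 0 0 0" --pt "0.5 0 -14 0 0 0 0" --pt "0.5 0 -4 -20 0 0 0" --pt "0.5 0 0 -40 0 0 0" --pt "0.5 0 0 -40 0 0 0" --pt "0.5 0 0 -40 0 0 0" --pt "0.5 0 0 -40 0 0 0" --pt "0.5 -20 20 -5 0 0 0" --pt "0.5 -30 30 0 0 0 0" --pt "0.5 -30 30 0 0 0 0"

```text
clock: 13.95
eef_pos: [0.4946, 0.2421, 0.2137]
tool_rot: [0.743, 0.67, 0.002, 0.002]
ft_force: [1.2, 0.4, 0.2]
grip_width: 0.0427
grasp_force: 0.0
```

Call:
move_arm --pt "0.5 -12 10 0 0 0 0" --pt "0.5 0 0 0 0 0 0" --pt "0.5 0 0 0 0 0 0" --pt "0.5 0 0 0 0 0 0"

```text
clock: 14.28
eef_pos: [0.5015, 0.2294, 0.2117]
tool_rot: [0.744, 0.668, -0.0, 0.0]
ft_force: [0.1, 0.5, 0.7]
grip_width: 0.0427
grasp_force: 0.0
```

```bash
python3 st.py; cat > box.py <<'E'
import sys
from h import *
th=np.radians(6.0);d=np.array([-np.sin(th),-np.cos(th)]);n=np.array([-d[1],d[0]]);m=np.array([.4942,.248])
tag=sys.argv[1];im=bot.camera("wrist");c=bot.calibration("wrist");cv2.imwrite(f"pics/{tag}.png",im)
np.save(tag+".npy",dict(c),allow_pickle=True)
L=lambda p,z:((onz(c,p,z)[:2]-m)@np.stack([d,n],1)*1000).round(1).tolist()
for q,z in(("parts_box",.064),("rail_left",.003),("rail_right",.003)):
  for r in bot.outline_of(q,"wrist")[:2]:
    k=r["pixels"].astype(np.uint8);ct=max(cv2.findContours(k,0,2)[0],key=cv2.contourArea)
    P=cv2.approxPolyDP(cv2.convexHull(ct),4,True)[:,0]
    print(q,round(r["conf"],2),P.tolist(),[L(p,z) for p in P])
E
python3 box.py w5
python3 -c "
import cv2
a=cv2.imread('pics/w5.png')[0:300,150:550];cv2.imwrite('pics/w5c.png',cv2.resize(a,(800,600),interpolation=cv2.INTER_CUBIC))"
```

```text
14.2833 [0.5015 0.2294 0.2117] yaw 83.9 [0.1 0.5 0.7] 0.008
lane xy mm [17.7  9.2]
parts_box 0.57 [[393, 42], [392, 149], [301, 154], [294, 47]] [[-101.3, 66.5], [-8.9, 71.5], [-4.3, -14.9], [-97.5, -18.5]]
rail_left 0.59 [[380, 153], [377, 243], [363, 271], [366, 153]] [[6.9, 70.3], [120.6, 72.3], [160.6, 56.2], [6.9, 54.3]]
rail_right 0.92 [[268, 149], [275, 247], [261, 259], [253, 150]] [[2.2, -57.0], [126.0, -55.5], [143.0, -74.2], [3.3, -74.1]]
```

Call:
move_arm --pt "0.5 26 31 0 0 0 0" --pt "0.5 26 31 0 0 0 0" --pt "0.5 26 31 0 0 0 0" --pt "0.5 0 0 0 0 0 -6.9" --pt "0.5 0 0 0 0 0 -6.9" --pt "0.5 0 0 0 0 0 -6.9" --pt "0.5 0 0 0 0 0 -6.9" --pt "0.5 0 0 0 0 0 -6.9" --pt "0.5 0 0 0 0 0 -6.9" --pt "0.5 0 0 0 0 0 -6.9"

```text
clock: 15.32
eef_pos: [0.6019, 0.298, 0.2116]
tool_rot: [0.402, 0.916, -0.0, -0.0]
ft_force: [0.5, 0.3, 0.7]
grip_width: 0.0426
grasp_force: 0.0
```

Call:
move_arm --pt "0.5 0 0 0 0 0 -6.9" --pt "0.5 0 0 0 0 0 -6.9" --pt "0.5 0 0 0 0 0 -6.9" --pt "0.5 0 0 0 0 0 -7" --pt "0.5 0 0 0 0 0 -7" --pt "0.5 0 0 0 0 0 -7" --pt "0.5 0 0 0 0 0 0" --pt "0.5 0 0 0 0 0 0"

```text
clock: 15.98
eef_pos: [0.6021, 0.2977, 0.2117]
tool_rot: [0.054, 0.999, -0.0, -0.0]
ft_force: [-0.3, -0.7, 0.5]
grip_width: 0.0429
grasp_force: 0.0
```

```bash
python3 st.py; python3 box.py w6; python3 -c "
from h import *
c=np.load('w5.npy',allow_pickle=True).item()
im=cv2.imread('pics/w5.png')
r=bot.outline_of
"
```

```text
15.9833 [0.6021 0.2977 0.2117] yaw 173.79 [-0.3 -0.7  0.5] 0.008
lane xy mm [-60.7 102.1]
parts_box 0.89 [[367, 39], [368, 139], [269, 143], [258, 44]] [[-96.4, -17.7], [-100.3, 67.5], [-7.2, 70.9], [-2.9, -14.2]]
parts_box 0.59 [[639, 0], [639, 87], [613, 99], [566, 97], [542, 8], [556, 0]] [[-320.2, -46.0], [-340.8, 22.3], [-320.4, 32.5], [-277.5, 30.6], [-241.2, -40.5], [-251.6, -46.3]]
rail_left 0.68 [[266, 134], [137, 136], [125, 121], [264, 118]] [[6.2, 70.9], [150.8, 72.5], [160.9, 56.0], [7.3, 53.4]]
rail_right 0.75 [[261, 4], [112, 7], [101, 0]] [[3.0, -57.0], [151.5, -55.0], [161.0, -61.2]]
```

Call:
move_arm --pt "0.5 0 0 35 0 0 0" --pt "0.5 0 0 40 0 0 0" --pt "0.5 0 0 40 0 0 0" --pt "0.5 0 0 35 0 0 0" --pt "0.5 0 0 20 0 0 0" --pt "0.5 0 0 14 0 0 0" --pt "0.5 5 0 0 0 0 0" --pt "0.5 5 0 0 0 0 0" --pt "0.5 4 0 0 0 0 0" --pt "0.5 0 0 0 0 0 0"

```text
clock: 17.02
eef_pos: [0.5887, 0.2994, 0.0299]
tool_rot: [0.053, 0.999, 0.001, 0.001]
ft_force: [0.0, 0.0, 0.4]
grip_width: 0.0424
grasp_force: 0.0
```

```bash
python3 st.py
```

```text
17.0167 [0.5887 0.2994 0.0299] yaw 173.92 [0.  0.  0.4] 0.008
lane xy mm [-61.   88.6]
```

Push sideways, slightly backward, 33 mm.

Call:
move_arm --pt "0.5 3 0.3 1 0 0 0" --pt "0.5 3 0.6 1 0 0 0" --pt "0.5 3 0.6 1 0 0 0" --pt "0.5 3.5 0.9 0 0 0 0" --pt "0.5 3.5 0.9 0 0 0 0" --pt "0.5 3.5 0.9 0 0 0 0" --pt "0.5 3.5 0.9 0 0 0 0" --pt "0.5 3.5 0.9 0 0 0 0" --pt "0.5 3.5 0.9 0 0 0 0" --pt "0.5 0 0 0 0 0 0"

```text
clock: 17.85
eef_pos: [0.561, 0.3088, 0.0263]
tool_rot: [0.053, 0.999, 0.0, 0.002]
ft_force: [3.1, -1.3, 3.2]
grip_width: 0.0427
grasp_force: 2.0
```

```bash
python3 st.py
```

```text
17.85 [0.561  0.3088 0.0263] yaw 173.88 [ 3.1 -1.3  3.2] 0.008
lane xy mm [-67.4  60.1]
```

Call:
move_arm --pt "0.5 2 0.4 0 0 0 0" --pt "0.5 2 0.4 0 0 0 0" --pt "0.5 1.2 0 0 0 0 0" --pt "0.5 0 0 0 0 0 0" --pt "0.5 0 0 0 0 0 0"

```text
clock: 18.27
eef_pos: [0.5565, 0.31, 0.0262]
tool_rot: [0.054, 0.999, 0.0, 0.002]
ft_force: [4.5, -2.5, 3.9]
grip_width: 0.0427
grasp_force: 2.5
```

```bash
python3 st.py
```

```text
18.2667 [0.5565 0.31   0.0262] yaw 173.86 [ 4.5 -2.5  3.9] 0.008
lane xy mm [-68.2  55.5]
```

Call:
move_arm --pt "0.5 -6 0 0 0 0 0" --pt "0.5 -12 0 0 0 0 0" --pt "0.5 -8 0 -10 0 0 0" --pt "0.5 0 0 -40 0 0 0" --pt "0.5 0 0 -40 0 0 0" --pt "0.5 0 0 -40 0 0 0" --pt "0.5 0 0 -40 0 0 0" --pt "0.5 0 0 -15 0 0 0" --pt "0.5 0 0 0 0 0 0" --pt "0.5 0 0 0 0 0 0"

```text
clock: 19.1
eef_pos: [0.5801, 0.3076, 0.2103]
tool_rot: [0.053, 0.999, 0.001, -0.0]
ft_force: [0.1, 0.8, -0.4]
grip_width: 0.043
grasp_force: 0.0
```

```bash
python3 st.py; python3 box.py w7
```

```text
19.1 [0.5801 0.3076 0.2103] yaw 173.9 [ 0.1  0.8 -0.4] 0.008
lane xy mm [-68.2  79.2]
parts_box 0.7 [[639, 0], [639, 107], [600, 125], [554, 118], [531, 34], [596, 0]] [[-324.2, -69.9], [-349.7, 14.7], [-318.8, 30.6], [-275.3, 24.2], [-240.8, -45.0], [-289.0, -70.0]]
parts_box 0.61 [[371, 37], [366, 139], [266, 138], [260, 37]] [[-106.0, -43.0], [-104.9, 42.8], [-12.1, 41.7], [-12.2, -43.3]]
rail_left 0.95 [[121, 142], [262, 139], [264, 155], [133, 156]] [[161.4, 54.8], [3.6, 51.8], [2.6, 69.8], [151.0, 70.6]]
rail_right 0.75 [[96, 26], [110, 9], [252, 10], [253, 31], [122, 34]] [[163.0, -61.5], [145.7, -76.6], [5.3, -75.4], [5.7, -56.6], [138.3, -54.2]]
```

Call:
move_arm --pt "0.5 27 26 0 0 0 0" --pt "0.5 27 26 0 0 0 0" --pt "0.5 26 25 0 0 0 0" --pt "0.5 0 0 0 0 0 6.9" --pt "0.5 0 0 0 0 0 6.9" --pt "0.5 0 0 0 0 0 6.9" --pt "0.5 0 0 0 0 0 6.9" --pt "0.5 0 0 0 0 0 6.9" --pt "0.5 0 0 0 0 0 6.9" --pt "0.5 0 0 0 0 0 6.9"

```text
clock: 20.13
eef_pos: [0.508, 0.3917, 0.2077]
tool_rot: [0.46, 0.888, -0.002, -0.001]
ft_force: [-0.7, 0.9, -0.6]
grip_width: 0.0425
grasp_force: 0.0
```

Call:
move_arm --pt "0.5 0 0 0 0 0 6.9" --pt "0.5 0 0 0 0 0 6.9" --pt "0.5 0 0 0 0 0 6.9" --pt "0.5 0 0 0 0 0 6.9" --pt "0.5 0 0 0 0 0 6.9" --pt "0.5 0 0 0 0 0 7" --pt "0.5 0 0 0 0 0 0" --pt "0.5 0 0 0 0 0 0"

```text
clock: 20.8
eef_pos: [0.5083, 0.3918, 0.2083]
tool_rot: [0.742, 0.671, -0.001, -0.0]
ft_force: [-0.2, -1.1, -0.2]
grip_width: 0.0426
grasp_force: 0.0
```

```bash
python3 st.py
```

```text
20.8 [0.5083 0.3918 0.2083] yaw 84.27 [-0.2 -1.1 -0.2] 0.008
lane xy mm [-144.5   -1. ]
```

Call:
move_arm --pt "0.5 0 0 35 0 0 0.3" --pt "0.5 0 0 40 0 0 0" --pt "0.5 0 0 40 0 0 0" --pt "0.5 0 0 35 0 0 0" --pt "0.5 0 0 20 0 0 0" --pt "0.5 0 0 12 0 0 0" --pt "0.5 0 0 0 0 0 0" --pt "0.5 -6 0 0 0 0 0" --pt "0.5 -6 0 0 0 0 0" --pt "0.5 -4 0 0 0 0 0"

```text
clock: 21.63
eef_pos: [0.5085, 0.3764, 0.0302]
tool_rot: [0.744, 0.668, 0.002, 0.0]
ft_force: [-0.5, 0.4, 0.3]
grip_width: 0.0428
grasp_force: 0.0
```

Call:
move_arm --pt "0.5 -3 0 0 0 0 0" --pt "0.5 -3 0 0 0 0 0" --pt "0.5 -3 0 0 0 0 0" --pt "0.5 -3 0 0 0 0 0" --pt "0.5 -3 0 0 0 0 0" --pt "0.5 -3 0 0 0 0 0" --pt "0.5 0 0 0 0 0 0"

```text
clock: 22.22
eef_pos: [0.5058, 0.3591, 0.0286]
tool_rot: [0.744, 0.668, 0.001, -0.0]
ft_force: [0.6, 3.4, 3.0]
grip_width: 0.0425
grasp_force: 1.8
```

```bash
python3 st.py
```

```text
22.2167 [0.5058 0.3591 0.0286] yaw 83.8 [0.6 3.4 3. ] 0.008
lane xy mm [-111.7   -0. ]
```

Call:
move_arm --pt "0.5 -4 0 0 0 0 0" --pt "0.5 -4 0 0 0 0 0" --pt "0.5 -4 0 0 0 0 0" --pt "0.5 -4 0 0 0 0 0" --pt "0.5 -4 0 0 0 0 0" --pt "0.5 -4 0 0 0 0 0" --pt "0.5 -4 0 0 0 0 0" --pt "0.5 -4 0 0 0 0 0" --pt "0.5 -4 0 0 0 0 0" --pt "0.5 -3 0 0 0 0 0"

```text
clock: 23.05
eef_pos: [0.5017, 0.3208, 0.0286]
tool_rot: [0.744, 0.668, 0.001, -0.0]
ft_force: [0.2, 5.6, 2.9]
grip_width: 0.0427
grasp_force: 2.7
```

```bash
python3 st.py; python3 - <<'E'
from h import *
im=bot.camera("scene");a=im[170:260,260:420];cv2.imwrite("pics/s2.png",cv2.resize(a,(800,450),interpolation=cv2.INTER_CUBIC))
E
```

```text
23.05 [0.5017 0.3208 0.0286] yaw 83.83 [0.2 5.6 2.9] 0.008
lane xy mm [-73.2  -0.2]
```

View pics/s2.png

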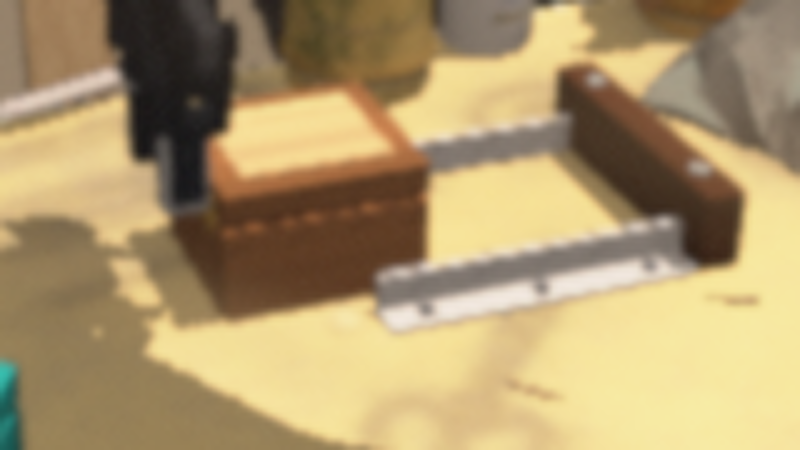

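Call:
move_arm --pt "0.5 -4 0 0 0 0 0" --pt "0.5 -4 0 0 0 0 0" --pt "0.5 -4 0.1 0 0 0 0" --pt "0.5 -4 0.1 0 0 0 0" --pt "0.5 -4 0.1 0 0 0 0" --pt "0.5 -4 0 0 0 0 0" --pt "0.5 -4 0 0 0 0 0" --pt "0.5 -4 0 0 0 0 0" --pt "0.5 -4 0 0 0 0 0" --pt "0.5 -4 0 0 0 0 0"

```text
clock: 23.93
eef_pos: [0.4976, 0.2811, 0.0286]
tool_rot: [0.744, 0.668, 0.001, -0.0]
ft_force: [0.6, 6.0, 3.5]
grip_width: 0.0427
grasp_force: 2.9
```

Call:
move_arm --pt "0.5 -4 0 0 0 0 0" --pt "0.5 -4 0 0 0 0 0" --pt "0.5 -4 0.1 0 0 0 0" --pt "0.5 -4 0.1 0 0 0 0" --pt "0.5 -4 0.1 0 0 0 0" --pt "0.5 -4 0 0 0 0 0" --pt "0.5 -4 0 0 0 0 0" --pt "0.5 -4 0 0 0 0 0" --pt "0.5 -4 0 0 0 0 0" --pt "0.5 -4 0 0 0 0 0"

```text
clock: 24.77
eef_pos: [0.4936, 0.2413, 0.0286]
tool_rot: [0.744, 0.668, 0.001, -0.0]
ft_force: [1.4, 6.4, 4.8]
grip_width: 0.0428
grasp_force: 2.9
```

```bash
python3 st.py
```

```text
24.7667 [0.4936 0.2413 0.0286] yaw 83.84 [1.4 6.4 4.8] 0.008
lane xy mm [6.7 0.1]
```

Call:
move_arm --pt "0.5 -4 0 0 0 0 0" --pt "0.5 -4 0 0 0 0 0" --pt "0.5 -4 0 0 0 0 0" --pt "0.5 -4 0 0 0 0 0" --pt "0.5 -4 0 0 0 0 0" --pt "0.5 -4 0 0 0 0 0" --pt "0.5 -3 0 0 0 0 0" --pt "0.5 -2 0 0 0 0 0" --pt "0.5 -2 0 0 0 0 0" --pt "0.5 -1 0 0 0 0 0"

```text
clock: 25.6
eef_pos: [0.4901, 0.2094, 0.0285]
tool_rot: [0.744, 0.668, 0.001, -0.001]
ft_force: [0.3, 6.2, 4.1]
grip_width: 0.0424
grasp_force: 3.0
```

Call:
move_arm --pt "0.5 -1 0 0 0 0 0" --pt "0.5 -1 0 0 0 0 0" --pt "0.5 -1 0 0 0 0 0"

```text
clock: 25.85
eef_pos: [0.4898, 0.2067, 0.0286]
tool_rot: [0.744, 0.668, 0.001, -0.001]
ft_force: [0.6, 6.3, 2.8]
grip_width: 0.0427
grasp_force: 3.0
```

Call:
move_arm --pt "0.5 -1 0 0 0 0 0" --pt "0.5 -1 0 0 0 0 0"

```text
clock: 26.02
eef_pos: [0.4896, 0.2047, 0.0285]
tool_rot: [0.744, 0.668, 0.001, -0.001]
ft_force: [0.8, 6.3, 4.6]
grip_width: 0.0424
grasp_force: 3.0
```

Call:
move_arm --pt "0.5 -1 0 0 0 0 0" --pt "0.5 -1 0 0 0 0 0"

```text
clock: 26.18
eef_pos: [0.4894, 0.2027, 0.0286]
tool_rot: [0.744, 0.668, 0.001, -0.001]
ft_force: [-0.5, 5.8, 4.3]
grip_width: 0.0424
grasp_force: 4.1
```

Call:
move_arm --pt "0.5 -1 0 0 0 0 0" --pt "0.5 -1 0 0 0 0 0"

```text
clock: 26.35
eef_pos: [0.4891, 0.2026, 0.0287]
tool_rot: [0.744, 0.669, 0.003, -0.002]
ft_force: [-1.1, 13.3, 3.0]
grip_width: 0.0426
grasp_force: 6.3
```

Call:
move_arm --pt "0.5 -1 0 0 0 0 0" --pt "0.5 0 0 0 0 0 0" --pt "0.5 0 0 0 0 0 0"

```text
clock: 26.6
eef_pos: [0.4889, 0.2027, 0.0287]
tool_rot: [0.743, 0.669, 0.003, -0.003]
ft_force: [-1.1, 12.8, 2.2]
grip_width: 0.0427
grasp_force: 6.5
```

```bash
python3 st.py
```

```text
26.6 [0.4889 0.2027 0.0287] yaw 83.98 [-1.1 12.8  2.2] 0.008
lane xy mm [45.7 -0.5]
```

Call:
move_arm --pt "0.5 8 0 0 0 0 0" --pt "0.5 15 0 0 0 0 0" --pt "0.5 15 0 0 0 0 0" --pt "0.5 10 0 -20 0 0 0" --pt "0.5 0 0 -40 0 0 0" --pt "0.5 0 0 -40 0 0 0" --pt "0.5 0 0 -40 0 0 0" --pt "0.5 0 0 -40 0 0 0" --pt "0.5 0 0 0 0 0 0" --pt "0.5 0 0 0 0 0 0"

```text
clock: 27.43
eef_pos: [0.4953, 0.2473, 0.2106]
tool_rot: [0.744, 0.668, 0.003, 0.001]
ft_force: [-1.3, 1.2, -1.2]
grip_width: 0.043
grasp_force: 0.0
```

Call:
move_arm --pt "0.5 -30 0 0 0 0 0" --pt "0.5 -35 0 0 0 0 0" --pt "0.5 -35 0 0 0 0 0" --pt "0.5 0 0 0 0 0 0" --pt "0.5 0 0 0 0 0 0"

```text
clock: 27.85
eef_pos: [0.4816, 0.145, 0.206]
tool_rot: [0.745, 0.667, -0.002, -0.001]
ft_force: [0.3, 0.1, -0.7]
grip_width: 0.0429
grasp_force: 0.0
```

```bash
python3 st.py; sed -i 's/("rail_right",.003)/("rail_right",.003),("lane",.04)/' box.py; python3 box.py w8; python3 - <<'E'
import cv2,numpy as np
g=cv2.cvtColor(cv2.imread("pics/w8.png"),cv2.COLOR_BGR2GRAY)
for u in(290,300,330,340): print(u,g[130:290:3,u].tolist())
E
```

```text
27.85 [0.4816 0.145  0.206 ] yaw 83.62 [ 0.3  0.1 -0.7] 0.008
lane xy mm [103.7  -1.8]
rail_left 0.97 [[395, 66], [388, 201], [376, 205], [380, 68]] [[0.9, 69.7], [148.7, 70.5], [153.7, 56.6], [2.7, 54.3]]
rail_right 0.75 [[257, 68], [272, 67], [280, 207], [265, 198]] [[2.0, -73.0], [1.1, -57.4], [155.7, -57.1], [144.3, -74.1]]
rail_right 0.67 [[543, 0], [546, 21], [528, 28], [523, 0]] [[-57.9, 209.8], [-39.7, 216.5], [-33.5, 199.9], [-58.1, 190.4]]
lane 0.89 [[397, 66], [395, 232], [262, 232], [256, 69]] [[2.7, 64.5], [171.6, 73.0], [171.0, -72.5], [4.5, -66.6]]
290 [114, 115, 115, 115, 115, 115, 115, 115, 115, 116, 115, 115, 116, 115, 114, 114, 114, 114, 114, 114, 115, 113, 114, 113, 113, 113, 114, 114, 114, 114, 114, 101, 82, 85, 97, 195, 196, 194, 196, 197, 196, 194, 196, 195, 194, 193, 193, 194, 194, 192, 191, 191, 190, 173]
300 [127, 127, 128, 128, 169, 189, 189, 189, 189, 189, 189, 189, 189, 189, 189, 189, 189, 189, 189, 189, 189, 190, 190, 190, 189, 189, 189, 188, 121, 121, 121, 105, 84, 84, 109, 196, 196, 195, 196, 195, 196, 196, 194, 193, 193, 192, 189, 191, 192, 190, 190, 172, 79, 132]
330 [129, 130, 129, 130, 186, 191, 191, 190, 191, 191, 191, 191, 191, 191, 191, 190, 190, 190, 190, 190, 190, 190, 190, 190, 189, 189, 189, 185, 127, 126, 126, 100, 81, 82, 107, 194, 193, 192, 192, 194, 192, 190, 190, 185, 181, 182, 168, 148, 86, 84, 81, 91, 79, 78]
340 [121, 121, 122, 123, 187, 191, 192, 191, 191, 191, 193, 192, 192, 193, 193, 193, 193, 193, 193, 192, 193, 192, 192, 192, 192, 192, 192, 188, 125, 125, 125, 99, 81, 82, 117, 191, 191, 190, 193, 191, 189, 189, 184, 181, 177, 171, 157, 70, 107, 104, 103, 100, 107, 100]
```

```bash
python3 - <<'E'
from h import *
th=np.radians(6.0);d=np.array([-np.sin(th),-np.cos(th)]);n=np.array([-d[1],d[0]]);m=np.array([.4942,.248])
c=np.load("w8.npy",allow_pickle=True).item();im=cv2.imread("pics/w8.png");g=cv2.cvtColor(im,cv2.COLOR_BGR2GRAY)
L=lambda p,z:((onz(c,p,z)[:2]-m)@np.stack([d,n],1)*1000).round(1).tolist()
print(g[180,250:300].tolist(),g[180,350:400].tolist());print(g[212:238,290].tolist(),g[212:238,360].tolist())
for u in(290,360):print(L((u,222.5),.064),L((u,232),.04))
print([L((u,180),.064) for u in(280,285,290,360,365,370,375)])
bot.camera("scene")
for r in bot.outline_of("parts_box","scene")[:3]:print(r["conf"],r["rect"])
E
```

```text
[196, 196, 196, 197, 197, 197, 198, 197, 197, 197, 197, 195, 195, 197, 203, 212, 212, 212, 212, 213, 212, 212, 212, 212, 206, 178, 208, 208, 178, 97, 83, 102, 118, 113, 111, 122, 122, 118, 115, 114, 115, 114, 113, 113, 113, 120, 146, 185, 190, 190] [187, 189, 192, 195, 197, 198, 199, 200, 200, 200, 192, 154, 123, 119, 120, 121, 124, 124, 123, 120, 117, 117, 117, 111, 103, 83, 91, 141, 206, 209, 199, 210, 211, 211, 212, 211, 211, 211, 211, 211, 210, 202, 157, 171, 173, 173, 172, 169, 166, 164]
[114, 114, 114, 114, 114, 114, 114, 114, 114, 114, 112, 101, 82, 80, 82, 85, 84, 85, 85, 85, 97, 146, 191, 195, 196, 195] [146, 120, 115, 115, 115, 115, 115, 114, 115, 114, 109, 89, 79, 79, 79, 80, 80, 81, 81, 83, 116, 182, 188, 189, 190, 190]
[149.5, -38.4] [171.1, -41.8]
[149.8, 31.9] [171.4, 34.8]
[[105.2, -46.1], [105.2, -41.3], [105.2, -36.5], [105.5, 30.7], [105.6, 35.5], [105.6, 40.3], [105.6, 45.1]]
0.78 [134.0, 215.4, 69.6, 59.7]
0.76 [195.3, 238.5, 70.8, 64.3]
0.75 [340.0, 182.0, 54.0, 37.9]
```

```bash
python3 -c "
from workcell import bot
print(bot.job_done())"
```

```text
the job is handed in; nothing more can be done
None
```

The parts box is home against the stop: its front edge measures about 149.5 mm down the lane, it sits square, and about 10 mm is clear on each side. The hand is clear of everything, and I handed the job in at about 28 s. One slip on the way: a refused lift left the hand low, and turning it there knocked the box about 26 mm sideways, to within about 10 mm of the left rail's end; I pushed it back into line, and no measurement showed contact with either rail.

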